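# Bring the ball tray to the open check valve

### The arm

A 6-joint arm with a two-finger parallel gripper is mounted at the origin on a cart in front of the work surface, level with it; the furniture and walls round the work are solid. World frame = base frame: x ahead of the robot, y to its left, z up, the work surface at z = 0. Lengths are in m, angles in degrees, forces in N, time in s.
With the tool pointing down it reaches from about 0.375 to 0.75 m from the base axis. Payload 9 kg.
Tool frame: the origin (TCP) lies at the very end of the fingers, on their centre line; the grasp point (between the pads) lies robot.pinch_z behind it (robot.pinch_z is the distance from the TCP to the grasp point, in m); z points along the fingers, y is the line along which they close (so a half turn about z gives the same grasp; the last joint's range is limited). The gripper opens to 85 mm and grips with 20 to 120 N. Pads are 22 mm wide; open, the fingers measure 114 mm over their backs; the gripper's body (76 mm by 85 mm) begins 54 mm behind the grasp point. The pads swing forward as they close: fully open they stand 13 mm farther back than shut.
Start: joints at [50.609, 5.964, 5.575, 89.605, 0, 77.527], TCP at [0.272, 0.535, 0.231] pointing down, gripper open.
Joint ranges: [-171.21, 171.21], [-48.23, 106.86], [-62.78, 66.21], [-105.2, 120.99], [-86.42, 89.51], [-180, 180]. Speed limits (degrees/s): [127.2, 127.2, 147.25, 180, 180, 180].

### API

Orientations are given as [roll, pitch, yaw] about the fixed x, y, z axes, in that order (R = Rz(yaw) Ry(pitch) Rx(roll)).
In Python, from station import robot gives the robot as it stands.
- The arm moves only by the tool send_rows, never from a script. Its argument "deltas" is text: rows parted by semicolons, each of 4 numbers parted by spaces: the shift along the world's x, y, z normalised to -1 to 1, where 1 is 25 cm, then the turn about the world's z normalised to -1 to 1, where 1 is 180 degrees. A call has 1 to 20 rows; each row is the pose to reach, as a shift and turn from the pose commanded when the call began, turning the shorter way round; what a row does not reach only later rows make up. A row lasts 1/12 s, in which the tool goes at most 41.7 mm and 7.16 degrees, less where a joint would pass 70% of its speed; a pose out of reach is approached as far as the arm can. A call with a number of a shift or a turn outside -1 to 1 is refused whole. A call with a gripper value outside its range is refused whole. "hand" is the closure, from -1 (fully open) to 1 (shut), set as the call begins (left out, the last holds). The fingers move at their own pace and stop on an object; "newtons" is the grip in N (left out, the last holds). Time passes only in rows, so rows that repeat a pose let the fingers close. It gives the time, the measured TCP pose, the force, the opening and the grip force at its end, in the units of the state.
- robot.get_obs(): the state, without advancing time (a new reading comes with each control period).
- robot.snapshot(name): name is "scene" or "top" or "wrist"; returns the picture (480x640x3 uint8, red, green, blue); there is no depth.
- robot.calibration(name): a dict with "fx", "fy", "cx", "cy" (pixels), "world_from_camera" (4x4, takes a point from camera to world coordinates); the wrist camera has in their place "hand_eye" (4x4, takes a point from camera to tool coordinates, whose origin is the TCP and whose axes are the flange's). Camera axes: x right, y down, z forward; pixel columns grow to the right and rows downward; lengths in m; the calibration is good to about 2 mm. A picture is of the moment at which its call begins: read the wrist's pose just before it. calibration takes no time and is no camera call.
- robot.job_done(): hands the job in; it is judged then, once.
The state is a dict: "time": time; "q": joint angles; "qd": joint speeds; "tau": joint torques, N m; "tcp_pos": TCP position; "tool_rot": TCP orientation; "contact_force": force on the tool from outside, world axes, zero at the start; "torque": the same for the moment, N m; "gripper_width": finger opening in m; "grip_force": force on a finger pad.
Only numpy, scipy, OpenCV 4.12 (cv2) and the standard library are available. Lean on these libraries where they do the work, as an engineer would, in place of code of your own. Each camera call takes 0.05 s, during which the arm holds its last target. There are 200 camera calls.

### The job

I am putting this check valve back together: press the hinged lid of the tray's bolt compartment down until it snaps under its spring catch, then pick the tray up by its handle and bring it to the valve without letting the loose ball leave its pocket. Finish while holding the tray still and level in the air beside the open valve mouth, ball end towards the valve, with the ball about 8 cm to the side of the mouth's centre so that the mouth stays uncovered and the tray's underside about 5 cm above the valve's top flange. Keep hold of it at the end, and leave the bonnet, spanner and oil can where they are.

Things in the scene. Friction and masses are not known exactly. Their poses are not given: they have to be found in the camera images.
- tray_grip (a point): Centre of the loose steel carrying tray's wooden handle grip. Axes: x along the tray to its ball end, y along the grip, z up. Grip: flat sides, 16 mm thick (x), 104 mm long (y), 26 mm tall, centre 87 mm above the tray's underside. Take it across x, at mid-length, where the tray balances (0.7 to 0.8 kg as it stands), or it tips. Fingers may reach down to 55 mm above the underside
- tray_base (a point): Centre of the tray's underside, straight below the grip; same axes. The tray's plate is 160 (x) x 116 mm (y). Ball pocket at the +x end, lidded bolt compartment (two loose bolts inside) at the -x end; only the handle and the open lid rise above 48 mm
- tray_lid (a joint): Steel lid (62 x 114 mm, 3 mm thick) of the compartment, rad: 0 shut; 0.5 to 0.85 at the start, held ajar by hinge friction. Hinge line along y, 13.5 mm from the tray's middle towards -x, 37.5 mm above the underside; the free edge, 65 mm from the hinge, is at the -x end and swings up. Light until 0.13 rad, where the edge meets the catch; past it the lid stays at 0
- lid_press (a point): Point on the lid's top to press: mid-width, 45 mm from the hinge; moves with the lid. Shut, it lies 58 mm from the tray's middle towards -x, 39 mm above the underside. About 10 N straight down here takes the edge past the bead of the spring catch, a 26 mm wide leaf at the middle of the -x end, 68 mm from the hinge, top 48 mm high; do not press on the leaf
- ball_center (a point): Centre of the loose steel ball, 30 mm diameter, 0.11 kg, free to roll a few mm about in its pocket
- pocket (a point): Where the ball's centre rests when central: 46 mm from the tray's middle towards +x, 29 mm above the underside. The pocket is a flat-bottomed round recess, 34 mm across and only 4 mm deep, in a wooden block; jerks or a tilt of about 0.6 rad let the ball out
- valve_mouth (a point): Centre of the open mouth (46 mm bore) of the fixed dull bronze check valve, in the plane of its top flange (84 mm square, four bolt holes), 86 mm above the bench. Two pipe ports along its x axis reach 73 mm from the centre, up to 63 mm high
- bonnet: The valve's loose bronze bonnet: 84 mm square plate with a hexagon boss, 35 mm high; origin at the centre of its underside. Leave alone
- spanner: Loose steel spanner, 200 x 38 x 8 mm, along its x axis; origin at the centre of its underside. Leave alone
- oil_can: Oil can with a spout, 76 mm wide, 166 mm high, standing upright; origin at the centre of its underside. Leave alone

How it is judged (in metres and radians):
On the way, in this order (a step that is already met when the one before it is completed fails the run):
1. the lid is snapped shut while the tray stands on the bench (value of joint tray_lid below 0.03 rad and height (world z) of tray_base below 0.02 m), for 0.2 s.
2. the tray is lifted in the gripper, lid shut, ball in its pocket (height (world z) of tray_base above 0.05 m and value of joint tray_lid below 0.03 rad and distance between ball_center and pocket below 0.018 m and contact force between the fingers and tray above 1 N), for 0.2 s.
At the end, for the whole second after the job is handed in: Tray held in the gripper, still (under 3 cm/s), within 0.1 rad of level, underside 10 to 20 cm above the bench; ball in its pocket, 5.5 to 11 cm sideways from the mouth's centre; tray's middle over 10.5 cm from it; lid snapped shut (under 0.03 rad); tray not touching valve or oil can (value of joint tray_lid below 0.03 rad and distance between ball_center and pocket below 0.018 m and angle between tray_grip's own z axis and vertical below 0.1 rad and linear speed of tray below 0.03 m/s and height (world z) of tray_base between 0.1 and 0.2 m and horizontal distance between pocket and valve_mouth between 0.055 and 0.11 m and horizontal distance between tray_base and valve_mouth above 0.105 m and contact force between the fingers and tray above 1 N and contact force between tray and valve below 0.2 N and contact force between tray and oil_can below 0.2 N); the arm keeps its last pose, push and grip.
It fails at once if the ball leaves its pocket (distance between ball_center and pocket above 0.022 m).
It fails at once if bonnet, spanner or oil can is shifted by more than 3 cm (distance of any of bonnet, spanner, oil_can from where it was at the start of the episode above 0.03 m).
It also fails if it takes over 64 s, if anything falls off the work surface, if the arm or the gripper's body presses on something with over 40 N, if the wrist force passes 120 N, or if a joint passes its speed limit or range.

## Working session

There is one attempt and no reset: what is moved stays moved. The work goes in short steps, Python scripts to look and compute and a tool call to move; the robot and the scene stay as the last step left them, time stands still between calls to the robot, and variables do not carry over. Pictures are saved under pics/ and viewed, at most 10 in all, crops included, and the job is handed in when it is done.

Besides the shell and the picture viewer there is one more tool, called after "Emit:" by a JSON object that holds its "api" and its "payload". send_rows: Moves the arm, as the interface text tells. Scaled input: -1 to 1 covers 25 cm each way for a shift and 180 degrees each way for a turn. Its arguments: {"type":"object","properties":{"deltas":{"type":"string"},"hand":{"type":"number"},"newtons":{"type":"number"}},"required":["deltas"]}

```bash
mkdir -p pics; cat > h.py <<'E'
import numpy as np,cv2
from station import robot
def ray(cal,u,v,T=None):
    T=np.array(cal["world_from_camera"]) if T is None else T
    d=T[:3,:3]@np.array([(u-cal["cx"])/cal["fx"],(v-cal["cy"])/cal["fy"],1]);return T[:3,3],d
def at_z(name,u,v,z):
    o,d=ray(robot.calibration(name),u,v);return o+d*(z-o[2])/d[2]
def proj(name,P):
    c=robot.calibration(name);T=np.linalg.inv(np.array(c["world_from_camera"]))
    p=(T[:3,:3]@np.atleast_2d(P).T).T+T[:3,3]
    return np.c_[c["fx"]*p[:,0]/p[:,2]+c["cx"],c["fy"]*p[:,1]/p[:,2]+c["cy"]]
def save(name,f,crop=None,s=1):
    im=robot.snapshot(name)[:,:,::-1]
    if crop: x0,y0,x1,y1=crop; im=im[y0:y1,x0:x1]
    cv2.imwrite("pics/"+f,cv2.resize(im,None,fx=s,fy=s,interpolation=cv2.INTER_CUBIC))
E
python3 - <<'E'
from h import *
save("top","top.png");save("scene","scene.png")
print(robot.pinch_z,robot.get_obs());print(robot.calibration("top"),robot.calibration("scene"))
E
```

```text
0.0187 {'time': 0.1, 'q': array([ 5.06092285e+01,  5.99715809e+00,  5.53037246e+00,  8.96053061e+01,
       -2.70272295e-04,  7.75276923e+01]), 'qd': array([-0.03201189, -0.01775727,  0.16581484,  0.08159557,  0.00207108,
       -0.04389064]), 'tau': array([ 6.15806814e-03, -5.58210433e+01,  5.04719388e+01,  1.30890857e-02,
       -2.54987644e-04,  1.11227124e-05]), 'tcp_pos': array([0.27141326, 0.53475137, 0.23056908]), 'tool_rot': array([-1.79929551e+02, -1.53055939e-02,  1.53081527e+02]), 'contact_force': array([ 0.36091232, -0.48577002,  0.02994121]), 'torque': array([ 0.05609199, -0.03260787, -0.04388607]), 'grip_force': 0.0, 'gripper_width': 0.08522483354809918}
{'fx': 594.1094834374869, 'fy': 594.1094834374869, 'cx': 328.04955996097607, 'cy': 239.56571963001986, 'world_from_camera': array([[-0.00503178, -0.99872786,  0.05017318,  0.44835215],
       [-0.99992948,  0.00448544, -0.01099582,  0.23676518],
       [ 0.01075679, -0.05022497, -0.99868   ,  1.2250404 ],
       [ 0.        ,  0.        ,  0.        ,  1.        ]])} {'fx': 483.82467811472054, 'fy': 483.82467811472054, 'cx': 314.0990686669499, 'cy': 245.99737887241398, 'world_from_camera': array([[-0.68006249, -0.37083584,  0.6324522 , -0.06755776],
       [-0.73298788,  0.3255324 , -0.59729174,  0.78212133],
       [ 0.0156135 , -0.86977551, -0.49320055,  0.51768207],
       [ 0.        ,  0.        ,  0.        ,  1.        ]])}
```

View pics/top.png

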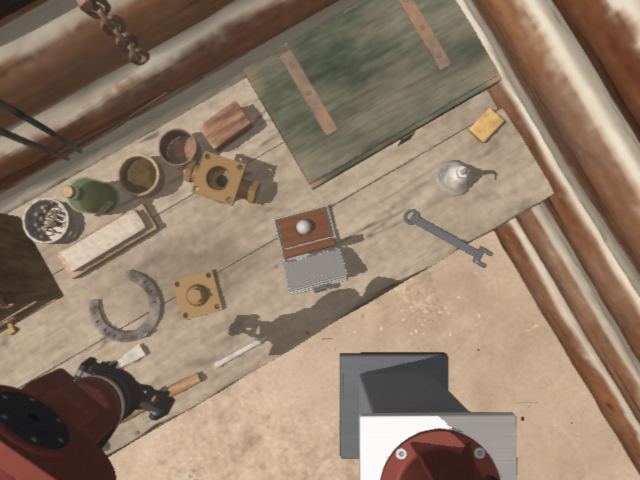

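View pics/scene.png

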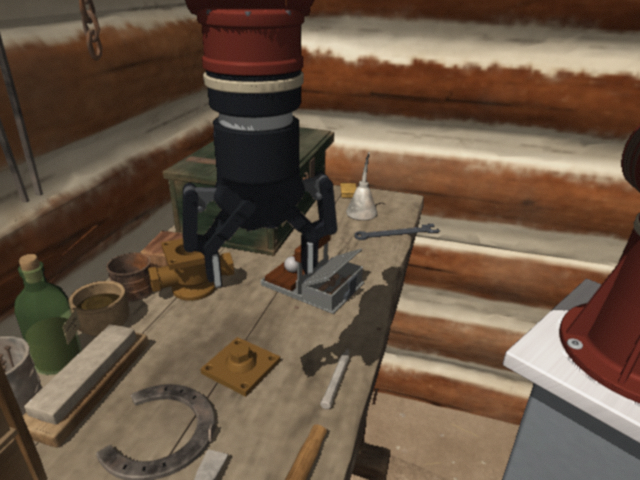

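The top view shows the tray at about (310,250), with the ball at (304,227) and the lid on the near side at (315,270). The valve mouth is at about (222,180), the spanner at (450,238), the can at (455,178) and the bonnet at (198,295). I'll enlarge the tray and valve.

```bash
python3 - <<'E'
from h import *
save("top","c.png",(180,140,380,290),4)
E
```

```text
(no output)
```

View pics/c.png

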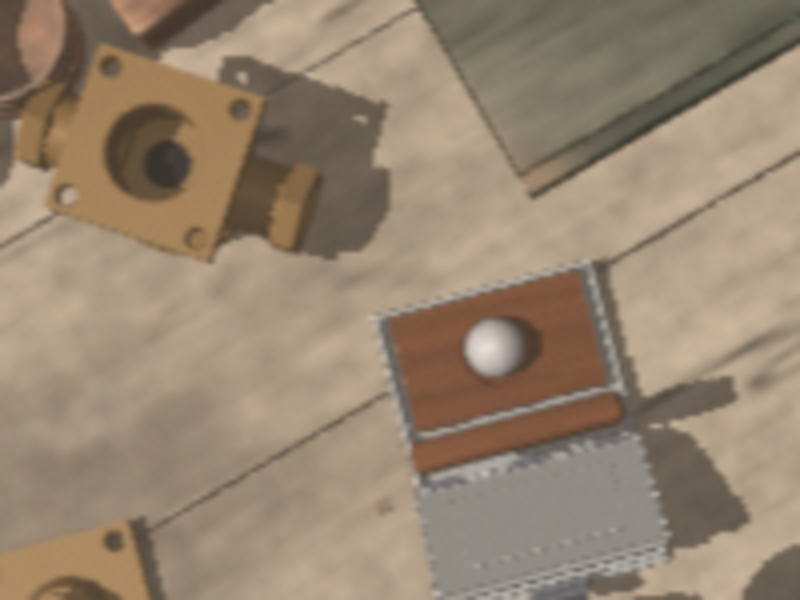

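Crop coordinates: mouth centre (155,152), ball (494,347), grip top centre about (519,432), with the grip ends at (415,459) and (622,404). The lid is on the lower side, with its free edge at (437,597) to (667,552).

```bash
python3 - <<'E'
from h import *
f=lambda u,v,z:at_z("top",180+u/4-.4,140+v/4-.4,z).round(4)
m=f(155,152,.086);b=f(494,347,.029);g=f(519,432,.1);a=f(415,459,.1);c=f(622,404,.1)
print("mouth",m,"ball",b,"grip",g)
print("pocket-grip dist",np.linalg.norm((b-g)[:2]),np.degrees(np.arctan2(*(b-g)[1::-1])))
print("grip len",np.linalg.norm(a-c),np.degrees(np.arctan2(*(a-c)[1::-1]))-90)
# tray far corners on rim (z~?)
print(f(375,317,.03),f(592,262,.03))
print("valve corners",[f(*p,.086) for p in((103,42),(265,95),(210,262),(47,205))])
yaw=np.arctan2(*(a-c)[1::-1])-np.pi/2
x=np.array([np.cos(yaw),np.sin(yaw)]);y=np.array([-x[1],x[0]])
for th in(.5,.6,.7,.8):
  for s in(57,-57):
    r=.0135+.065*np.cos(th);P=np.r_[g[:2]-r*x+s/1000*y,.0375+.065*np.sin(th)+.002]
    q=proj("top",P)[0];print(th,s,(q-[180,140])*4)
print("base g-lid press shut",g[:2]-.058*x)
print("can",at_z("top",455,178,.1),"spanner",at_z("top",410,215,0),at_z("top",487,260,0),"bonnet",at_z("top",198,295,.03))
E
```

```text
mouth [0.626  0.4349 0.086 ] ball [0.5354 0.2738 0.029 ] grip [0.4898 0.2599 0.1   ]
pocket-grip dist 0.04767147994346302 16.95250904001219
grip len 0.10138525533823939 14.625629022399167
[0.5507 0.3337 0.03  ] [0.5781 0.2242 0.03  ]
valve corners [array([0.6795, 0.4602, 0.086 ]), array([0.6535, 0.3821, 0.086 ]), array([0.5727, 0.4083, 0.086 ]), array([0.6006, 0.4866, 0.086 ])]
0.5 57 [442.02038201 603.64642901]
0.5 -57 [669.44618703 542.88814688]
0.6 57 [439.62440531 597.22855553]
0.6 -57 [668.12140101 536.20044269]
0.7 57 [436.96310695 589.64375689]
0.7 -57 [666.46346929 528.36695466]
0.8 57 [434.06268193 580.96129612]
0.8 -57 [664.48651233 519.46001073]
base g-lid press shut [0.43367941 0.24525487]
can [ 0.62155368 -0.01876692  0.1       ] spanner [0.56010097 0.05320372 0.        ] [ 0.46612964 -0.10508981  0.        ] bonnet [0.39854913 0.48428271 0.03      ]
```

The points agree with each other: pocket to grip is 47 mm against 46 given, and the grip is 101 mm long against 104. The tray is at (0.489, 0.260) with yaw about 14°, so the press point is (0.433, 0.246). I'll shut the hand and go above the lid.

Emit:
{"api": "send_rows", "payload": {"deltas": "0.32 -0.58 0 -0.272;0.32 -0.58 0 -0.272;0.32 -0.58 0 -0.272;0.32 -0.58 0 -0.272;0.32 -0.58 0 -0.272;0.32 -0.58 0 -0.272;0.32 -0.58 0 -0.272;0.32 -0.58 0 -0.272;0.32 -0.58 0 -0.272;0.32 -0.58 0 -0.272;0.32 -0.58 0 -0.272;0.32 -0.58 0 -0.272", "hand": 1}}

```text
time: 1.15
tcp_pos: [0.3515, 0.3902, 0.2312]
tool_rot: [-180.0, 0.0, 104.2]
contact_force: [0.0, -0.3, -0.1]
gripper_width: 0.0001
grip_force: 0.0
```

Emit:
{"api": "send_rows", "payload": {"deltas": "0.325 -0.575 0 0;0.325 -0.575 0 0;0.325 -0.575 0 0;0.325 -0.575 0 0;0.325 -0.575 0 0;0.325 -0.575 0 0;0.325 -0.575 0 0;0.325 -0.575 0 0;0.325 -0.575 0 0;0.325 -0.575 0 0"}}

```text
time: 1.98
tcp_pos: [0.4324, 0.2472, 0.2314]
tool_rot: [180.0, -0.0, 104.2]
contact_force: [-0.5, -0.1, 0.1]
gripper_width: -0.0
grip_force: 0.0
```

```bash
python3 - <<'E'
from h import *
o=robot.get_obs();print(o["tcp_pos"],o["tool_rot"],o["contact_force"],o["q"]);save("wrist","w1.png")
c=robot.calibration("wrist");print(c)
from scipy.spatial.transform import Rotation as R
T=np.eye(4);T[:3,:3]=R.from_euler("xyz",o["tool_rot"],degrees=True).as_matrix();T[:3,3]=o["tcp_pos"]
np.save("T1.npy",T@np.array(c["hand_eye"]))
E
```

```text
[0.43237299 0.24724386 0.23135225] [ 1.79994716e+02 -3.89347814e-03  1.04242435e+02] [-0.53688633 -0.07571524  0.09018663] [ 1.46776663e+01 -1.18960619e+01 -1.17199268e+01  9.01708214e+01
  3.85322559e-03  9.04352314e+01]
{'fx': 393.71814129340646, 'fy': 393.71814129340646, 'cx': 318.6777092763554, 'cy': 239.54123016507577, 'hand_eye': array([[-7.45664190e-04, -9.53820134e-01, -3.00377423e-01,
         7.58042447e-02],
       [ 9.99999708e-01, -6.60941436e-04, -3.83666394e-04,
        -1.10320758e-03],
       [ 1.67416846e-04, -3.00377621e-01,  9.53820348e-01,
        -1.43451834e-01],
       [ 0.00000000e+00,  0.00000000e+00,  0.00000000e+00,
         1.00000000e+00]])}
```

View pics/w1.png

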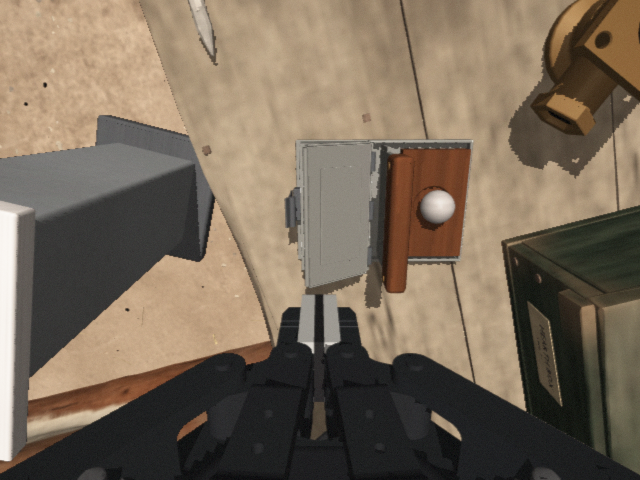

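The wrist view shows the lid over the compartment, the catch leaf at (292,209), the handle running from (399,155) down to (396,292), and the ball at (436,207).

```bash
python3 - <<'E'
from h import *
T=np.load("T1.npy");c=robot.calibration("wrist")
def f(u,v,z):
    o,d=ray(c,u,v,T);return (o+d*(z-o[2])/d[2]).round(4)
a=f(400,156,.1);b=f(396,291,.1);print(a,b,(a+b)/2,np.linalg.norm(a-b),np.degrees(np.arctan2(*(a-b)[1::-1]))-90)
print("ball",f(436,207,.029),"leaf",f(292,209,.048))
print("far edge",f(472,141,.025),f(459,264,.025))
E
```

```text
[0.4732 0.3085 0.1   ] [0.5012 0.2111 0.1   ] [0.4872 0.2598 0.1   ] 0.10134475812788737 16.038584942381988
ball [0.5339 0.2704 0.029 ] leaf [0.4092 0.2415 0.048 ]
far edge [0.5461 0.3326 0.025 ] [0.5748 0.2227 0.025 ]
```

The grip is at (0.488, 0.260) and the TCP is already over the press point. I'll press down gradually.

Emit:
{"api": "send_rows", "payload": {"deltas": "0 -0.006 -0.15 0;0 -0.006 -0.3 0;0 -0.006 -0.42 0;0 -0.006 -0.5 0;0 -0.006 -0.55 0;0 -0.006 -0.58 0;0 -0.006 -0.61 0;0 -0.006 -0.64 0;0 -0.006 -0.66 0;0 -0.006 -0.68 0;0 -0.006 -0.7 0;0 -0.006 -0.715 0;0 -0.006 -0.73 0;0 -0.006 -0.73 0;0 -0.006 -0.73 0"}}

```text
time: 3.28
tcp_pos: [0.4328, 0.2447, 0.0487]
tool_rot: [-180.0, 0.0, 104.1]
contact_force: [0.7, -0.0, -0.8]
gripper_width: -0.0005
grip_force: 0.0
```

Emit:
{"api": "send_rows", "payload": {"deltas": "0 0 -0.01 0;0 0 -0.02 0;0 0 -0.025 0;0 0 -0.03 0;0 0 -0.035 0;0 0 -0.035 0"}}

```text
time: 3.78
tcp_pos: [0.4328, 0.2447, 0.0397]
tool_rot: [-180.0, -0.0, 104.1]
contact_force: [1.1, -0.5, 0.2]
gripper_width: -0.0
grip_force: 0.0
```

Emit:
{"api": "send_rows", "payload": {"deltas": "0 0 -0.004 0;0 0 -0.008 0;0 0 -0.012 0;0 0 -0.012 0;0 0 -0.012 0"}}

```text
time: 4.2
tcp_pos: [0.4331, 0.2448, 0.0386]
tool_rot: [180.0, 0.0, 104.1]
contact_force: [-5.8, -2.4, 16.2]
gripper_width: 0.0
grip_force: 8.4
```

That's a firm stop at the shut height (16 N). I'll raise the hand, move over the grip and look.

Emit:
{"api": "send_rows", "payload": {"deltas": "0 0 0.1 0;0 0 0.25 0;0 0 0.4 0;0 0 0.5 0;0 0 0.56 0;0.11 0.03 0.56 0;0.222 0.06 0.56 0;0.222 0.06 0.56 0;0.222 0.06 0.56 0;0.222 0.06 0.56 0;0.222 0.06 0.56 0", "hand": -1}}

```text
time: 5.12
tcp_pos: [0.4877, 0.2597, 0.1772]
tool_rot: [-180.0, 0.0, 104.1]
contact_force: [-0.1, -1.0, 0.2]
gripper_width: 0.0853
grip_force: 0.0
```

```bash
python3 - <<'E'
from h import *
o=robot.get_obs();print(o["tcp_pos"],o["tool_rot"],o["gripper_width"])
a=robot.snapshot("wrist")[100:400,120:520,::-1];b=robot.snapshot("top")[180:300,250:400,::-1]
a=cv2.resize(a,(600,450));b=cv2.resize(b,(562,450))
cv2.imwrite("pics/w2.png",cv2.resize(np.hstack([a,b]),(800,310)))
c=robot.calibration("wrist")
from scipy.spatial.transform import Rotation as R
T=np.eye(4);T[:3,:3]=R.from_euler("xyz",o["tool_rot"],degrees=True).as_matrix();T[:3,3]=o["tcp_pos"]
T=T@np.array(c["hand_eye"]);np.save("T2.npy",T)
E
```

```text
[0.48772732 0.25969576 0.17721329] [-1.79997443e+02  6.46429903e-04  1.04130427e+02] 0.08528964493894281
```

View pics/w2.png

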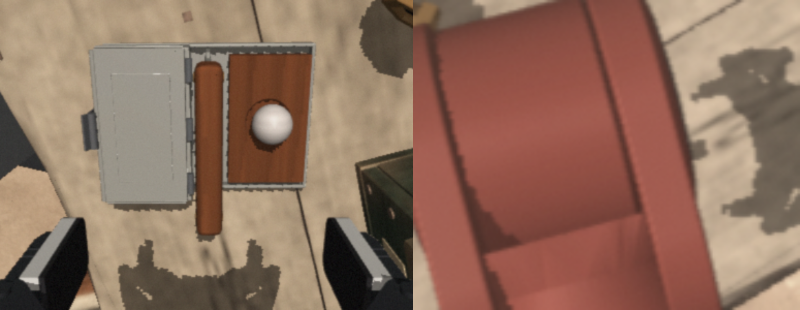

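The lid lies flat and shut, the ball sits in its pocket, and the handle is nearly centred between the fingers. I'll check the centre and yaw.

```bash
python3 - <<'E'
from h import *
T=np.load("T2.npy");c=robot.calibration("wrist")
def f(u,v,z):
    o,d=ray(c,u,v,T);return (o+d*(z-o[2])/d[2]).round(4)
a=f(322.4,161,.1);b=f(321.4,327.5,.1);print(a,b,(a+b)/2,np.linalg.norm(a-b),np.degrees(np.arctan2(*(a-b)[1::-1]))-90)
print(f(120+272/1.033,100+124/1.033,.029))
E
```

```text
[0.4759 0.3102 0.1   ] [0.5009 0.2094 0.1   ] [0.4884 0.2598 0.1   ] 0.10385393589074993 13.92919869847347
[0.5346 0.271  0.029 ]
```

Emit:
{"api": "send_rows", "payload": {"deltas": "0.003 0 -0.1 0;0.003 0 -0.2 0;0.003 0 -0.3 0;0.003 0 -0.36 0;0.003 0 -0.4 0;0.003 0 -0.428 0;0.003 0 -0.428 0;0.003 0 -0.428 0"}}

```text
time: 5.88
tcp_pos: [0.4894, 0.2599, 0.0709]
tool_rot: [179.9, 0.0, 104.1]
contact_force: [0.7, -0.3, 0.2]
gripper_width: 0.0856
grip_force: 0.0
```

Emit:
{"api": "send_rows", "payload": {"deltas": "0 0 0 0;0 0 0 0;0 0 0 0;0 0 0 0;0 0 0 0;0 0 0 0;0 0 0 0;0 0 0 0;0 0 0 0;0 0 0 0;0 0 0 0;0 0 0 0", "hand": 1, "newtons": 70}}

```text
time: 6.88
tcp_pos: [0.4895, 0.2599, 0.0704]
tool_rot: [179.9, -0.0, 104.1]
contact_force: [2.1, 0.2, 4.5]
gripper_width: 0.0151
grip_force: 69.5
```

The handle is gripped. I'll lift it with an eased profile.

Emit:
{"api": "send_rows", "payload": {"deltas": "0 0 0.004 0;0 0 0.013 0;0 0 0.027 0;0 0 0.045 0;0 0 0.067 0;0 0 0.092 0;0 0 0.12 0;0 0 0.15 0;0 0 0.18 0;0 0 0.21 0;0 0 0.24 0;0 0 0.268 0;0 0 0.293 0;0 0 0.315 0;0 0 0.333 0;0 0 0.347 0;0 0 0.356 0;0 0 0.36 0;0 0 0.36 0;0 0 0.36 0"}}

```text
time: 8.55
tcp_pos: [0.489, 0.2597, 0.1598]
tool_rot: [-180.0, 0.0, 104.1]
contact_force: [0.5, 0.1, -7.6]
gripper_width: 0.015
grip_force: 68.4
```

Emit:
{"api": "send_rows", "payload": {"deltas": "0 0 0.003 0;0 0 0.01 0;0 0 0.02 0;0 0 0.034 0;0 0 0.05 0;0 0 0.07 0;0 0 0.09 0;0 0 0.11 0;0 0 0.13 0;0 0 0.148 0;0 0 0.163 0;0 0 0.174 0;0 0 0.181 0;0 0 0.184 0;0 0 0.184 0;0 0 0.184 0"}}

```text
time: 9.88
tcp_pos: [0.489, 0.2598, 0.2059]
tool_rot: [-180.0, 0.0, 104.1]
contact_force: [0.7, 0.7, -7.7]
gripper_width: 0.0149
grip_force: 68.3
```

```bash
python3 - <<'E'
from h import *
save("scene","s2.png",(120,120,440,360),2)
E
```

```text
(no output)
```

View pics/s2.png

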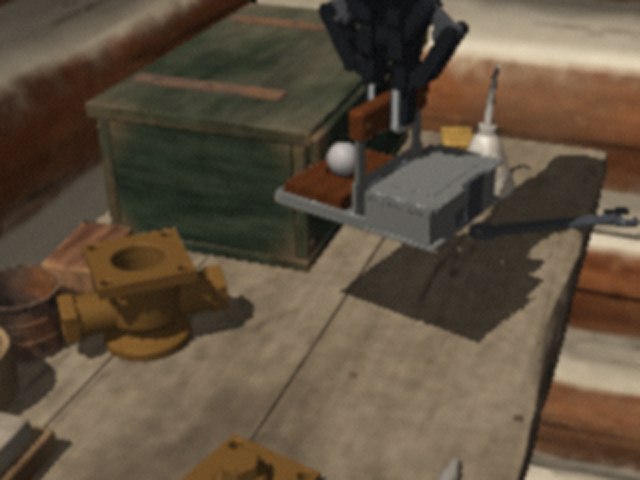

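The scene shows the tray held level with the lid shut and the ball at (343,158) in its pocket. The chest is tall, so I'll shift in y first, then in x while turning.

Emit:
{"api": "send_rows", "payload": {"deltas": "0 0.003 0 0;0 0.01 0 0;0 0.021 0 0;0 0.036 0 0;0 0.055 0 0;0 0.077 0 0;0 0.102 0 0;0 0.128 0 0;0 0.154 0 0;0 0.18 0 0;0 0.206 0 0;0 0.23 0 0;0 0.252 0 0;0 0.27 0 0;0 0.284 0 0;0 0.294 0 0;0 0.301 0 0;0 0.304 0 0;0 0.304 0 0;0 0.304 0 0"}}

```text
time: 11.6
tcp_pos: [0.4891, 0.3356, 0.2061]
tool_rot: [180.0, 0.0, 104.1]
contact_force: [-0.3, 0.0, -8.3]
gripper_width: 0.0153
grip_force: 68.3
```

Emit:
{"api": "send_rows", "payload": {"deltas": "0.003 0 0 0.003;0.008 0 0 0.008;0.017 0 0 0.015;0.029 0 0 0.026;0.044 0 0 0.039;0.062 0 0 0.055;0.082 0 0 0.073;0.102 0 0 0.091;0.122 0 0 0.109;0.142 0 0 0.127;0.162 0 0 0.145;0.18 0 0 0.161;0.196 0 0 0.175;0.21 0 0 0.188;0.221 0 0 0.198;0.229 0 0 0.205;0.234 0 0 0.209;0.236 0 0 0.211;0.236 0 0 0.211;0.236 0 0 0.211"}}

```text
time: 13.27
tcp_pos: [0.548, 0.3358, 0.206]
tool_rot: [-180.0, -0.0, 142.1]
contact_force: [0.9, 0.5, -7.6]
gripper_width: 0.0147
grip_force: 68.4
```

Emit:
{"api": "send_rows", "payload": {"deltas": "0 0 0 0;0 0 0 0;0 0 0 0;0 0 0 0;0 0 0 0;0 0 0 0;0 0 0 0;0 0 0 0;0 0 0 0;0 0 0 0;0 0 0 0;0 0 0 0"}}

```text
time: 14.27
tcp_pos: [0.5481, 0.3358, 0.2061]
tool_rot: [180.0, 0.0, 142.1]
contact_force: [0.2, -0.8, -6.6]
gripper_width: 0.0146
grip_force: 68.4
```

```bash
python3 - <<'E'
from h import *
o=robot.get_obs();print(o["tcp_pos"],o["tool_rot"],o["contact_force"])
a=robot.snapshot("scene")[120:360,120:440,::-1];b=robot.snapshot("top")[100:340,150:470,::-1];w=robot.snapshot("wrist")[::2,::2,::-1]
cv2.imwrite("pics/f.png",np.vstack([np.hstack([cv2.resize(a,(400,300)),cv2.resize(b,(400,300))]),np.hstack([cv2.resize(w,(400,300)),np.zeros((300,400,3),np.uint8)])]))
E
```

```text
[0.54813455 0.33577484 0.20606757] [1.79996428e+02 2.73069439e-03 1.42106391e+02] [ 0.15039567 -0.81634292 -6.63883915]
```

View pics/f.png

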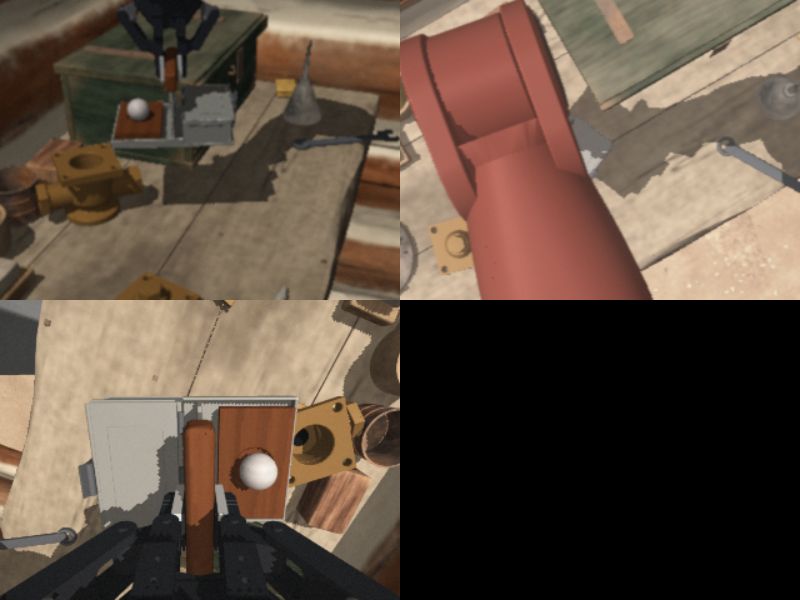

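The tray is level beside the mouth with the lid shut and the ball in its pocket. The pocket works out 8 cm from the mouth's centre and the tray's middle 12.6 cm, so I'm handing in.

```bash
python3 -c "
from station import robot
print(robot.job_done())"
```

```text
the job is handed in; nothing more can be done
None
```

I snapped the lid shut and handed in at about 14 s, with the tray held level beside the valve mouth and its ball end towards the valve. By my measurements the ball is about 8 cm from the mouth's centre and the underside about 5 cm above the flange. The bonnet, spanner and oil can were not touched; the hand-in returned no verdict.

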